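# Zero the scale under the mug and hold the sieve over it

### The arm

A 6-joint arm with a two-finger parallel gripper is mounted at the origin on a cart in front of the work surface, level with it; the furniture and walls round the work are solid. World frame = base frame: x ahead of the robot, y to its left, z up, the work surface at z = 0. Lengths are in m, angles in rad, forces in N, time in s.
With the tool pointing down it reaches from about 0.25 to 0.775 m from the base axis. Payload 4 kg.
Tool frame: the origin (TCP) lies at the very end of the fingers, on their centre line; the grasp point (between the pads) lies 19 mm behind it; z points along the fingers, y is the line along which they close (so a half turn about z gives the same grasp; the last joint's range is limited). The gripper opens to 94 mm and grips with 3 to 60 N. Pads are 16 mm wide; open, the fingers measure 119 mm over their backs; the gripper's body (75 mm by 177 mm) begins 78 mm behind the grasp point.
Start: joints at [-1.215, 0.087, 1.371, -0, 1.684, -0.103], TCP at [0.244, -0.493, 0.206] pointing down, gripper open.
Joint ranges: [-3.1, 3.1], [-0.76, 2.03], [0.27, 2.55], [-1.08, 4.22], [0.17, 2.65], [-2.57, 2.57]. Speed limits (rad/s): [2.79, 2.79, 3.14, 3.14, 3.14, 3.14].

### API

Orientations are given as [roll, pitch, yaw] about the fixed x, y, z axes, in that order (R = Rz(yaw) Ry(pitch) Rx(roll)).
In Python, from bench import robot gives the robot as it stands. The module is installed in compiled form; this text tells all that it offers.
- The arm moves only by the tool move_arm, never from a script. Its argument "deltas" is one flat list of numbers, 7 for each row, row after row: the turn, a rotation vector about the tool's x, y, z in rad, then the shift along the tool's x, y, z in cm, then the closure, from -1 (fully open) to 1 (shut). A call has 1 to 8 rows; each row is the pose to reach, as a shift and turn from the pose commanded when the call began, along the tool's axes at that moment; what a row does not reach only later rows make up. A row lasts 1/10 s, in which the tool goes at most 50 mm and 8.59 degrees, less where a joint would pass 70% of its speed; a pose out of reach is approached as far as the arm can. A call with a gripper value outside its range is refused whole. The fingers move at their own pace and stop on an object; the grip force is fixed at half the most. Time passes only in rows, so rows that repeat a pose let the fingers close. It gives the time, the measured TCP pose, the force, the opening and the grip force at its end, in the units of the state.
- robot.get_obs(): the state, without advancing time (a new reading comes with each control period).
- robot.snapshot(name): name is "scene" or "top" or "wrist"; returns a dict with "image" (400x640x3 uint8, red, green, blue), "depth" (400x640 float32, m along the optical axis (not along the pixel's ray), 0 where there is no reading), "fov_y" (degrees; the focal length in pixels is half the picture's height over the tangent of half this angle, whatever the lens; pixels are square), "cx", "cy" (the principal point, pixels), "origin" and "orientation" of the camera in the world; the wrist camera has in their place "T_tool_cam" (4x4, takes a point from camera to tool coordinates, whose origin is the TCP and whose axes are the flange's). Camera axes: x right, y up, looking along -z (the intrinsics and any distortion apply to the point x, -y, -z); pixel columns grow to the right and rows downward; lengths in m; the calibration is good to about 2 mm. A picture is of the moment at which its call begins: read the wrist's pose just before it.
- robot.close_job(): hands the job in; it is judged then, once.
The state is a dict: "time": time; "joint_positions": joint angles; "qvel": joint speeds; "joint_torque": joint torques, N m; "tool_pos": TCP position; "ee_rot": TCP orientation; "wrist_force": force on the tool from outside, world axes, zero at the start; "wrist_torque": the same for the moment, N m; "width": finger opening in m; "finger_force": force on a finger pad.
Only numpy, scipy, OpenCV 4.12 (cv2) and the standard library are available. Lean on these libraries where they do the work, as an engineer would, in place of code of your own. Each camera call takes 0.05 s, during which the arm holds its last target. There are 200 camera calls.

### The job

I want to sift cocoa into the mug by weight. Stand the white mug upright in the middle of the kitchen scale's pan and let go of it, press the scale's tare button with the mug on it, then take the little steel sieve by its wooden handle and carry it across to the mug without disturbing the three jars that stand between. Finish while holding the sieve still: level, centred over the mug and about a finger's width (1 to 2 cm) above its rim, so that neither it nor you touch the mug or the scale and the weight reads true; do not put the sieve down or let it go.

Things in the scene. Friction and masses are not known exactly. Their poses are not given: they have to be found in the camera images.
- mug: White mug with a pale green inside, standing upright and empty on the dark glass hob (z = 0): 80 mm across, 91 mm high, wall 5 mm, mouth about 70 mm clear, 0.15 to 0.29 kg. Origin at its underside (z up), but 14 mm off its axis: the mug's axis is at y = +14 mm, the handle points to -y.
- mug_rim (a point): Centre of the mug's mouth, on its axis, at rim height (90 mm above its underside). Moves with the mug; same axes.
- mug_handle (a point): On the mug's handle, 55 mm above its underside and 58 mm from its axis (-y side). The handle is a loop, 10 mm thick along x here, from 18 to 82 mm above the underside; its outer edge is 12 mm further to -y, the mug's wall 18 mm to +y; near its top it flares to 25 mm at the wall. Pinch it across x from above; gripped below 70 N the mug may sag some 15 degrees, and rights itself when set down.
- scale: Flat white kitchen scale with a dark square pan, standing on the black worktop left of the hob, 190 mm (x) by 150 mm (y), fixed. The worktop is 10 mm lower than the hob (z = -0.01). Origin under its middle, on the worktop; its front edge with display and button faces -x.
- pan (a point): Centre of the scale's pan on its top face (17 mm above the worktop); x and y axes as the scale's. The dark square of the pan reaches about 60 mm to each side.
- tare_button (a point): Middle of the tare button's top when not pressed: a 14 mm square button on the scale's front right corner, 90 mm to -x and 45 mm to -y of the pan's centre, 4 mm above the scale's top face. Press it straight down.
- scale_tare (a joint): Travel of the tare button, 0 at rest to 0.0015 m fully down; springs back; fully down takes about 7 N and it counts beyond 0.001 m (about 5 N).
- sieve: Small flat-bottomed steel dusting sieve (0.08 to 0.17 kg) lying level on the red chopping board: a tapered drum 36 mm high, 56 mm across at its mesh bottom and 75 mm across at the rim, with a dark wooden handle that points along -x. Origin at the centre of the mesh underside (z up). The board is 300 x 140 x 10 mm, fixed, on the hob.
- sieve_handle (a point): Middle of the wooden handle, 92 mm to -x of the sieve's origin and 29 mm above the underside. The handle is 78 mm long along x, 16 mm wide along y, 14 mm thick; pinch it across y from above.
- microwave: Microwave oven hanging over the rear of the hob, fixed, always in the same place; origin under its middle, 0.47 m above the hob. Its front is 190 mm to -x (at x = 0.59 m) and reaches 378 mm to either side; its upright door handle, 143 mm to -y, comes 30 mm further out. Keep the wrist on the robot's side of it.
- sugar_jar: Jar of white sugar with a grey lid, 92 mm across, 171 mm high, on the hob between the board and the scale. Origin under its middle.
- cocoa_jar: Jar of brown powder with a green lid, 89 mm across, 137 mm high, in the same row. Origin under its middle.
- spice_jar: Spice jar with a green lid, 46 mm across, 106 mm high, in the same row. Origin under its middle.

How it is judged:
By the outcome, as a careful person would: the job done as asked, in the order asked, and still so for the second after the job is handed in, while the arm keeps its last pose, push and grip.
It also fails if it takes over 72 s, if anything falls off the work surface, if the arm or the gripper's body presses on something with over 40 N, if the wrist force passes 120 N, or if a joint passes its speed limit or range.

## Working session

There is one attempt and no reset: what is moved stays moved. The work goes in short steps, Python scripts to look and compute and a tool call to move; the robot and the scene stay as the last step left them, time stands still between calls to the robot, and variables do not carry over. Pictures are saved under pics/ and viewed, at most 12 in all, crops included, and the job is handed in when it is done.

Besides the shell and the picture viewer there is one more tool, called after "Call:" as a command line: name --argument value ..., lists and objects as JSON in quotes. move_arm: Moves the arm, as the interface text tells. Its arguments: {"type":"object","properties":{"deltas":{"type":"array","items":{"type":"number"}}},"required":["deltas"]}

```bash
mkdir -p pics
cat > h.py <<'E'
import numpy as np, cv2
from scipy.spatial.transform import Rotation as R
from bench import robot
def snap(n,f):
    o=robot.get_obs(); s=robot.snapshot(n); s['obs']=o
    cv2.imwrite('pics/'+f+'.png',s['image'][:,:,::-1])
    np.savez('pics/'+f+'.npz',**{k:v for k,v in s.items() if k!='obs'},tp=o['tool_pos'],er=o['ee_rot']); return s
def cloud(f):
    s=np.load('pics/'+f+'.npz'); d=s['depth']; F=200/np.tan(np.radians(float(s['fov_y']))/2)
    v,u=np.mgrid[:400,:640]
    p=np.stack([(u-s['cx'])/F*d,-(v-s['cy'])/F*d,-d],-1)
    if 'T_tool_cam' in s.files:
        T=s['T_tool_cam']; p=p@T[:3,:3].T+T[:3,3]
        return p@R.from_euler('xyz',s['er']).as_matrix().T+s['tp'],d
    o=s['orientation']; M=o if o.shape==(3,3) else R.from_euler('xyz',o).as_matrix()
    return p@M.T+s['origin'],d
E
python3 - <<'E'
from h import *
for n in ['scene','top']:
    s=snap(n,n+'0'); print({k:v for k,v in s.items() if k not in('image','depth')})
E
```

```text
{'fov_y': 44.80394616353582, 'cx': 317.381895397747, 'cy': 202.27363021466658, 'origin': array([ 0.01885375, -0.68958502,  1.29272865]), 'orientation': array([ 0.74742817, -0.00149104, -0.62529897]), 'obs': {'time': 0.0, 'joint_positions': array([-1.21510204e+00,  8.79592810e-02,  1.37220204e+00, -1.73279570e-05,
        1.68357081e+00, -1.03104100e-01]), 'qvel': array([-0.00129245,  0.00024665, -0.00066532, -0.00075644,  0.00078821,
       -0.00127193]), 'joint_torque': array([-1.63345503e-04, -3.40186858e+01, -3.02426291e+01,  7.17604277e-02,
        3.29782872e-02, -1.73851477e-04]), 'tool_pos': array([ 0.24338454, -0.49263517,  0.2043283 ]), 'ee_rot': array([-3.13946276e+00, -2.03067811e-04,  4.58796241e-01]), 'wrist_force': array([-0.50706925, -0.22256805, -0.27159863]), 'wrist_torque': array([-0.0060381 ,  0.06926637,  0.01774498]), 'finger_force': 0.0, 'width': 0.09415685128301299}}
{'fov_y': 55.09622367026253, 'cx': 317.9284132440031, 'cy': 206.3365983877051, 'origin': array([0.3432592 , 0.10849716, 1.44638426]), 'orientation': array([ 2.04864411e-01,  8.34399377e-04, -1.59537059e+00]), 'obs': {'time': 0.05, 'joint_positions': array([-1.21510114e+00,  8.79154934e-02,  1.37219203e+00, -3.08399281e-06,
        1.68360386e+00, -1.03087934e-01]), 'qvel': array([-1.29722558e-04,  4.67447379e-04, -2.00093529e-03, -8.17354787e-04,
        4.43171173e-04,  4.76192392e-05]), 'joint_torque': array([ 1.33689871e-03, -3.41542339e+01, -3.03593409e+01,  7.20156287e-02,
        3.05201160e-02, -1.05014285e-04]), 'tool_pos': array([ 0.24338618, -0.49262395,  0.20435734]), 'ee_rot': array([-3.13948486e+00, -2.14979918e-04,  4.58782546e-01]), 'wrist_force': array([ 0.13366394, -0.13077254, -1.26793284]), 'wrist_torque': array([ 0.01958241, -0.01716111,  0.00588357]), 'finger_force': 0.0, 'width': 0.09418738609086984}}
```

View pics/top0.png

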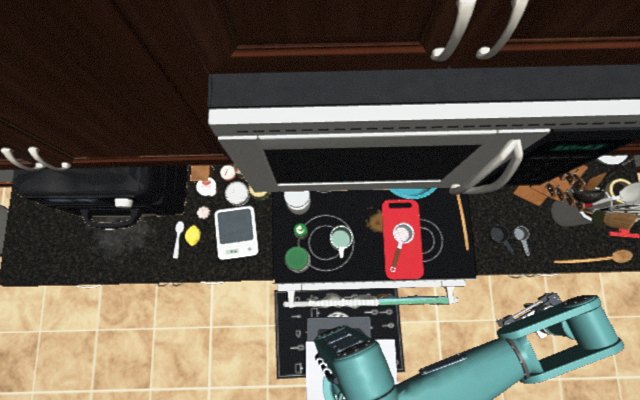

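View pics/scene0.png

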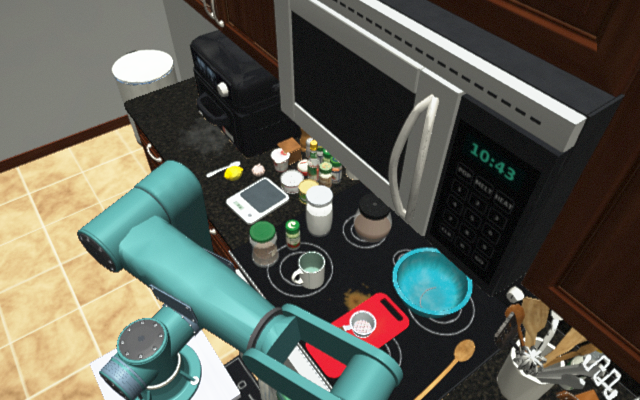

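The top view shows the scale at (237,232), mug at (341,238) with its handle towards (340,254), and the sieve at (402,233) with its handle down to (393,270). The jars are at (298,200), (300,230) and (296,258). The scene view agrees with this.

Run:
```python
from h import *
p,d=cloud('top0')
im=cv2.imread('pics/top0.png')
cv2.imwrite('pics/crop0.png',cv2.resize(im[185:290,205:445],None,fx=3.3,fy=3.3,interpolation=cv2.INTER_CUBIC))
q,_=cloud('scene0')
def circ(P):
    A=np.c_[2*P[:,:2],np.ones(len(P))]; s=np.linalg.lstsq(A,(P[:,:2]**2).sum(1),rcond=None)[0]
    return s[:2],np.sqrt(s[2]+s[0]**2+s[1]**2)
def box(c,u0,u1,v0,v1,z0,z1):
    P=c[v0:v1,u0:u1].reshape(-1,3); return P[(P[:,2]>z0)&(P[:,2]<z1)]
for nm,a in dict(mug_top=(p,325,360,222,262,.082,.1),sieve_top=(p,388,416,220,246,.038,.06),sieve_handle=(p,385,402,245,278,.028,.06),sugar=(p,283,315,185,215,.15,.18),spice=(p,290,310,222,240,.09,.115),cocoa=(p,282,312,244,272,.12,.145),scale=(p,210,262,200,262,.002,.03),
 mugS=(q,290,330,248,292,.082,.1),sugarS=(q,300,340,183,240,.155,.18),cocoaS=(q,245,280,215,270,.12,.145)).items():
    P=box(*a); 
    if len(P)<4: print(nm,len(P)); continue
    print(nm,len(P),'med',np.median(P,0).round(4),'min',P.min(0).round(3),'max',P.max(0).round(3),'circ',circ(P))
P=box(p,325,360,222,262,.082,.1); print(P[np.argsort(P[:,0])][:6].round(3))
P=box(p,325,360,245,262,.02,.1);print(P[P[:,0]<P[:,0].min()+.03].round(3)[::3])
# scale rectangle & handle direction
P=box(p,210,262,200,262,.002,.03); print(cv2.minAreaRect((P[:,:2]*1000).astype(np.float32)))
P=box(p,385,402,245,278,.028,.06);print(cv2.minAreaRect((P[:,:2]*1000).astype(np.float32)), cv2.fitLine((P[:,:2]*1000).astype(np.float32),2,0,.01,.01).ravel())
```

```text
mug_top 77 med [0.507  0.0252 0.089 ] min [ 0.456 -0.013  0.082] max [0.552 0.063 0.094] circ (array([0.50978008, 0.02481688]), np.float64(0.03938413507885154))
sieve_top 105 med [ 0.5261 -0.2062  0.0457] min [ 0.483 -0.242  0.038] max [ 0.565 -0.169  0.055] circ (array([ 0.52509713, -0.20538648]), np.float64(0.03531720900802732))
sieve_handle 117 med [ 0.4394 -0.1748  0.0442] min [ 0.39  -0.195  0.034] max [ 0.484 -0.152  0.053] circ (array([ 0.43690528, -0.177933  ]), np.float64(0.027895871145413018))
sugar 334 med [0.6388 0.1771 0.171 ] min [0.609 0.136 0.153] max [0.664 0.219 0.179] circ (array([0.64205592, 0.17648881]), np.float64(0.027217909848260672))
spice 131 med [0.5381 0.1687 0.1043] min [0.517 0.15  0.093] max [0.56  0.19  0.114] circ (array([0.53883714, 0.16992182]), np.float64(0.01607803092978628))
cocoa 437 med [0.4378 0.1817 0.1372] min [0.398 0.144 0.12 ] max [0.476 0.221 0.144] circ (array([0.43785037, 0.18184313]), np.float64(0.028265848870387765))
scale 1937 med [0.5519 0.4162 0.0091] min [0.45  0.335 0.002] max [0.675 0.518 0.03 ] circ (array([0.55340457, 0.41655
[... 506 characters left out ...]
28510573))
[[0.456 0.025 0.084]
 [0.459 0.022 0.087]
 [0.459 0.025 0.083]
 [0.463 0.029 0.085]
 [0.463 0.025 0.083]
 [0.47  0.028 0.084]]
[[0.473 0.029 0.093]
 [0.471 0.035 0.074]
 [0.471 0.024 0.074]
 [0.472 0.032 0.027]
 [0.467 0.025 0.079]
 [0.463 0.029 0.085]
 [0.465 0.029 0.021]
 [0.459 0.022 0.087]
 [0.456 0.025 0.084]
 [0.453 0.028 0.075]
 [0.452 0.03  0.041]
 [0.449 0.022 0.079]
 [0.446 0.025 0.073]
 [0.443 0.028 0.066]]
((565.7247924804688, 424.20623779296875), (222.31369018554688, 161.04989624023438), 6.9178853034973145)
((436.9286193847656, -174.8663330078125), (16.625696182250977, 100.4901351928711), 70.38754272460938) [ 9.4179666e-01 -3.3618304e-01  4.3892239e+02 -1.7456107e+02]
```

View pics/crop0.png

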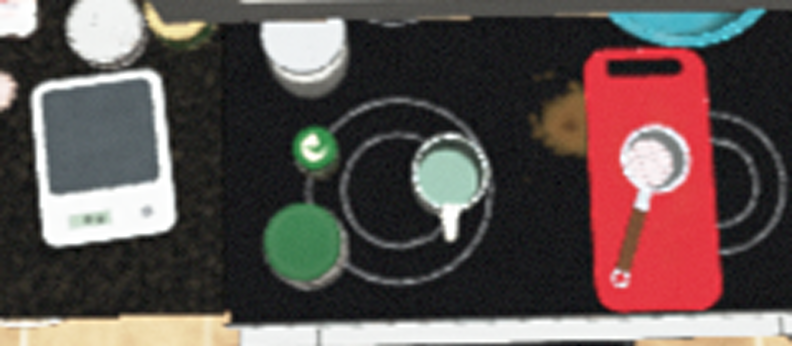

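The enlarged crop shows the scale's corners at (33,85), (160,70), (176,230) and (45,245). The pan's corners are (43,90), (155,78), (160,183) and (50,195), and the button is at (147,211). The mug handle points to about -x, and the sieve handle to -x and slightly +y.

Call:
move_arm --deltas '[0, 0, 0.459, 46.8, -34.5, 0, -1, 0, 0, 0.459, 46.8, -34.5, 0, -1, 0, 0, 0.459, 46.8, -34.5, 0, -1, 0, 0, 0.459, 46.8, -34.5, 0, -1, 0, 0, 0.459, 46.8, -34.5, 0, -1, 0, 0, 0.459, 46.8, -34.5, 0, -1, 0, 0, 0.459, 46.8, -34.5, 0, -1, 0, 0, 0.459, 46.8, -34.5, 0, -1]'

```text
time: 0.9
tool_pos: [0.4246, -0.1414, 0.2052]
ee_rot: [3.142, 0.0, -0.0]
wrist_force: [0.8, 0.2, -0.2]
width: 0.0939
finger_force: 0.0
```

Run:
```python
from h import *
s=np.load('pics/top0.npz');F=200/np.tan(np.radians(float(s['fov_y']))/2);M=R.from_euler('xyz',s['orientation']).as_matrix()
def ray(u,v,z):
    d=M@np.array([(u-s['cx'])/F,-(v-s['cy'])/F,-1]); return s['origin']+d*(z-s['origin'][2])/d[2]
def c(a,z): return ray((a[0]+.5)/3.3-.5+205,(a[1]+.5)/3.3-.5+185,z)
for nm,l,z in [('scale',[(33,85),(160,70),(176,230),(45,245)],.005),('pan',[(43,90),(155,78),(160,183),(50,195)],.007),('but',[(147,211)],.011),('mughandle',[(448,238),(450,212)],.08)]:
    P=np.array([c(a,z) for a in l]); print(nm,P.round(4).tolist(),P.mean(0).round(4))
print('microwave lower left',ray(275,190,.47),ray(208,80,.9))
# depth points near scale top only
p,d=cloud('top0');P=p[200:262,210:262].reshape(-1,3);print(np.median(P[(abs(P[:,2]-.007)<.006)],0))
print(robot.get_obs()['joint_positions'].round(3), robot.get_obs()['ee_rot'])
```

```text
scale [[0.6365, 0.4984, 0.005], [0.6507, 0.3511, 0.005], [0.4648, 0.3311, 0.005], [0.4515, 0.4792, 0.005]] [0.5509 0.415  0.005 ]
pan [[0.6299, 0.4861, 0.007], [0.6409, 0.3565, 0.007], [0.5185, 0.3495, 0.007], [0.5078, 0.4746, 0.007]] [0.5743 0.4167 0.007 ]
but [[0.4865, 0.3632, 0.011]] [0.4865 0.3632 0.011 ]
mughandle [[0.4427, 0.0275, 0.08], [0.4705, 0.0244, 0.08]] [0.4566 0.0259 0.08  ]
microwave lower left [0.59265561 0.21587994 0.47      ] [0.66262099 0.27296119 0.9       ]
[0.54519682 0.41698449 0.00833397]
[-0.448 -0.143  1.596 -0.     1.689  1.123] [ 3.14153206e+00  1.00191928e-04 -4.77324673e-04]
```

Call:
move_arm --deltas '[0, 0, 0, 4.3, -8.2, 0, -1, 0, 0, 0, 8.6, -16.5, 0, -1, 0, 0, 0, 8.6, -16.5, 0, -1, 0, 0, 0, 8.6, -16.5, 0, -1, 0, 0, 0, 8.6, -16.5, 0, -1, 0, 0, 0, 8.6, -16.5, 0, -1]'

```text
time: 1.5
tool_pos: [0.5101, 0.022, 0.2047]
ee_rot: [3.141, 0.002, 0.002]
wrist_force: [-0.2, 0.3, 0.1]
width: 0.0942
finger_force: 0.0
```

Run:
```python
from h import *
from scipy.optimize import least_squares
s=snap('wrist','w1'); p,d=cloud('w1'); o=s['obs']; print(o['tool_pos'],o['ee_rot'],s['T_tool_cam'].round(3).tolist(),s['fov_y'])
P=p.reshape(-1,3)[d.ravel()>0]; P=P[(abs(P[:,0]-.51)<.08)&(abs(P[:,1]-.023)<.06)]
Q=P[(P[:,2]>.086)&(P[:,2]<.096)]; print(len(Q),Q.min(0),Q.max(0))
f=lambda a:np.hypot(Q[:,0]-a[0],Q[:,1]-a[1])-.0375
print(least_squares(f,[.51,.0235],loss='soft_l1',f_scale=.002).x)
H=P[(P[:,0]<.465)&(P[:,2]>.03)&(P[:,2]<.09)]; print('handle',len(H),np.median(H,0),H.min(0),H.max(0))
```

```text
[0.5100516  0.02201423 0.20472718] [3.14094338e+00 1.82107175e-03 1.63280838e-03] [[0.0, 0.958, 0.285, 0.085], [1.0, -0.0, 0.0, -0.0], [0.0, 0.285, -0.958, -0.179], [0.0, 0.0, 0.0, 1.0]] 60.14171603121884
1025 [ 0.47507607 -0.01586571  0.0860432 ] [0.55570281 0.06306221 0.09207009]
[0.51562424 0.02343682]
handle 133 [0.45884812 0.0241536  0.07999685] [0.4479984  0.01842757 0.07151408] [0.46498236 0.02908135 0.08278713]
```

View pics/w1.png

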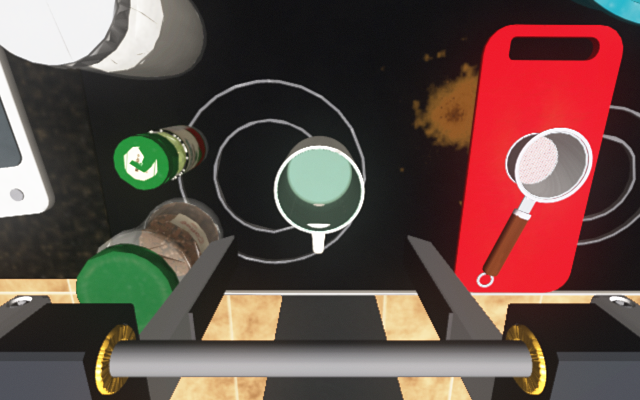

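The wrist view shows the mug centred at (320,190), with its handle at (318,242), midway between the open fingers. The measured axis is about (0.514, 0.0235).

Call:
move_arm --deltas '[0, 0, 0, 0.35, -0.15, 4, -1, 0, 0, 0, 0.35, -0.15, 8, -1, 0, 0, 0, 0.35, -0.15, 11, -1, 0, 0, 0, 0.35, -0.15, 13, -1, 0, 0, 0, 0.35, -0.15, 15, -1, 0, 0, 0, 0.35, -0.15, 16.8, -1, 0, 0, 0, 0.35, -0.15, 16.8, -1]'

```text
time: 2.25
tool_pos: [0.5109, 0.0215, 0.0346]
ee_rot: [3.142, 0.006, -0.003]
wrist_force: [-1.0, -0.5, 0.4]
width: 0.0941
finger_force: 0.0
```

Call:
move_arm --deltas '[0, 0, 0, 0, 0, 0, 0.2, 0, 0, 0, 0, 0, 0, 0.4, 0, 0, 0, 0, 0, 0, 1, 0, 0, 0, 0, 0, 0, 1, 0, 0, 0, 0, 0, 0, 1, 0, 0, 0, 0, 0, 0, 1]'

```text
time: 2.85
tool_pos: [0.5149, 0.0227, 0.0391]
ee_rot: [3.141, -0.003, -0.0]
wrist_force: [-1.9, -0.8, 6.0]
width: 0.0786
finger_force: 30.0
```

Call:
move_arm --deltas '[0, 0, 0, 0, 0, -1, 1, 0, 0, 0, 0, 0, -4, 1, 0, 0, 0, 0, 0, -8, 1, 0, 0, 0, -1, 0, -12, 1, 0, 0, 0, -2, 0, -16, 1, 0, 0, 0, -3, 0, -18.5, 1, 0, 0, 0, -3, 0, -18.5, 1]'

```text
time: 3.55
tool_pos: [0.4852, 0.0232, 0.2272]
ee_rot: [3.141, -0.009, 0.0]
wrist_force: [-0.1, -0.3, -2.2]
width: 0.0788
finger_force: 30.0
```

Call:
move_arm --deltas '[0, 0, 0, 0, -3, 0, 1, 0, 0, 0, 0, -7.5, 0, 1, 0, 0, 0, 0, -12, 0, 1, 0, 0, 0, 0, -16.5, 0, 1, 0, 0, 0, 0, -21, 0, 1, 0, 0, 0, 0, -25.5, 0, 1, 0, 0, 0, 2, -29.5, 0, 1, 0, 0, 0, 4, -33, 0, 1]'

```text
time: 4.35
tool_pos: [0.523, 0.3554, 0.2189]
ee_rot: [3.14, 0.004, 0.002]
wrist_force: [0.4, -0.7, -3.2]
width: 0.0786
finger_force: 30.0
```

Call:
move_arm --deltas '[0, 0, 0, 2, -3, 0, 1, 0, 0, 0, 4, -5, 0, 1, 0, 0, 0, 4.9, -6.4, 0, 1, 0, 0, 0, 4.9, -6.4, 0, 1, 0, 0, 0, 4.9, -6.4, 0, 1, 0, 0, 0, 4.9, -6.4, 0, 1]'

```text
time: 4.95
tool_pos: [0.5724, 0.4162, 0.2213]
ee_rot: [3.14, 0.002, -0.001]
wrist_force: [-0.3, 0.7, -1.4]
width: 0.0786
finger_force: 30.0
```

Run:
```python
from h import *
s=snap('wrist','w2'); snap('scene','s2');o=s['obs']; print(o['tool_pos'],o['ee_rot'],o['joint_positions'].round(2))
p,d=cloud('w2'); P=p.reshape(-1,3)[d.ravel()>0]; P=P[np.hypot(P[:,0]-.574,P[:,1]-.417)<.08]
Q=P[P[:,2]>.15];print('mug rim?',len(Q),np.median(Q,0),Q.min(0),Q.max(0))
```

```text
[0.57241807 0.41624352 0.22129305] [ 3.14012380e+00  1.90237811e-03 -6.18495434e-04] [ 0.55  0.45  0.89 -0.    1.8   2.12]
mug rim? 76054 [0.5992877  0.41676553 0.32740647] [0.51014015 0.34227628 0.18391825] [0.61373753 0.49047029 0.34395634]
```

View pics/w2.png

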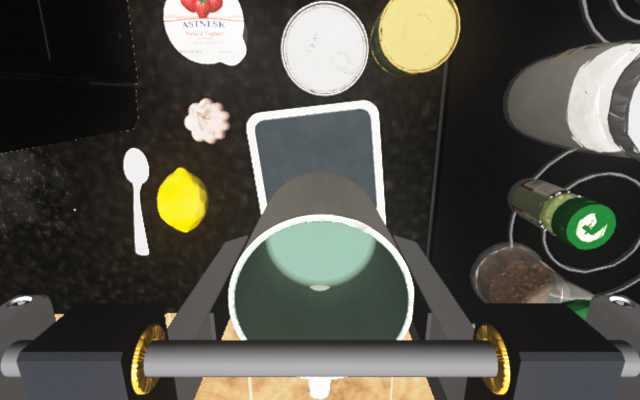

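The wrist view shows the mug upright between the fingers, with the rim centred at (320,285). Ahead of it are the pan's far corners, at about (255,122) and (373,110).

Call:
move_arm --deltas '[0, 0, 0, 0.15, 0, 4, 1, 0, 0, 0, 0.15, 0, 8, 1, 0, 0, 0, 0.15, 0, 11, 1, 0, 0, 0, 0.15, 0, 13, 1, 0, 0, 0, 0.15, 0, 14, 1, 0, 0, 0, 0.15, 0, 14, 1]'

```text
time: 5.65
tool_pos: [0.5735, 0.4161, 0.081]
ee_rot: [3.14, 0.003, -0.001]
wrist_force: [-0.3, -0.5, -3.6]
width: 0.0784
finger_force: 30.0
```

Run:
```python
from h import *
s=np.load('pics/w2.npz');F=200/np.tan(np.radians(float(s['fov_y']))/2);M=R.from_euler('xyz',s['er']).as_matrix();T=s['T_tool_cam']
o=s['tp']+M@T[:3,3]
for u,v in [(255,122),(373,110),(246,121),(380,100),(383,210)]:
    d=M@T[:3,:3]@np.array([(u-s['cx'])/F,-(v-s['cy'])/F,-1]); print((u,v),(o+d*(.007-o[2])/d[2]).round(4))
snap('top','t3')
```

```text
(255, 122) [0.6303 0.4887 0.007 ]
(373, 110) [0.6431 0.358  0.007 ]
(246, 121) [0.6313 0.4987 0.007 ]
(380, 100) [0.6537 0.3508 0.007 ]
(383, 210) [0.527  0.3409 0.007 ]
```

Call:
move_arm --deltas '[0, 0, 0, 0.1, -0.1, 1.5, 1, 0, 0, 0, 0.1, -0.1, 2.7, 1, 0, 0, 0, 0.1, -0.1, 3.2, 1, 0, 0, 0, 0.1, -0.1, 3.4, 1, 0, 0, 0, 0.1, -0.1, 3.5, 1, 0, 0, 0, 0.1, -0.1, 3.5, 1]'

```text
time: 6.3
tool_pos: [0.5757, 0.4182, 0.0477]
ee_rot: [-3.141, -0.0, -0.0]
wrist_force: [0.6, -0.1, -1.9]
width: 0.0784
finger_force: 30.0
```

Call:
move_arm --deltas '[0, 0, 0, 0, 0, 0.1, 1, 0, 0, 0, 0, 0, 0.2, 1, 0, 0, 0, 0, 0, 0.3, 1, 0, 0, 0, 0, 0, 0.3, 1]'

```text
time: 6.7
tool_pos: [0.5759, 0.4183, 0.0462]
ee_rot: [-3.141, -0.002, -0.0]
wrist_force: [-2.2, -0.5, 4.4]
width: 0.0781
finger_force: 30.0
```

Call:
move_arm --deltas '[0, 0, 0, 0, 0, 0, 0, 0, 0, 0, 0, 0, 0, -1, 0, 0, 0, 0, 0, 0, -1, 0, 0, 0, 0, 0, 0, -1, 0, 0, 0, 0, 0, 0, -1]'

```text
time: 7.2
tool_pos: [0.5754, 0.418, 0.0438]
ee_rot: [3.141, 0.001, -0.0]
wrist_force: [0.3, 0.1, -0.1]
width: 0.0943
finger_force: 0.0
```

Call:
move_arm --deltas '[0, 0, 0, 0, 0, -2, -1, 0, 0, 0, 0, 0, -5, -1, 0, 0, 0, 0, 0, -9, -1, 0, 0, 0, 0, 0, -13, -1, 0, 0, 0, -4, 2, -13, -1, 0, 0, 0, -8, 5, -13, 1, 0, 0, 0, -8, 5, -13, 1, 0, 0, 0, -8, 5, -13, 1]'

```text
time: 8.0
tool_pos: [0.4945, 0.3675, 0.1741]
ee_rot: [3.141, 0.0, -0.0]
wrist_force: [0.1, 0.5, -0.6]
width: 0.0732
finger_force: 0.0
```

Run:
```python
from h import *
from scipy.optimize import least_squares
s=snap('wrist','w4'); snap('scene','s4'); snap('top','t4'); o=s['obs']; print(o['tool_pos'],o['ee_rot'])
for n in ['w4','s4','t4']:
    p,d=cloud(n); P=p.reshape(-1,3)[d.ravel()>0]
    Q=P[(np.hypot(P[:,0]-.576,P[:,1]-.418)<.052)&(P[:,2]>.09)&(P[:,2]<.106)]
    print(n,len(Q))
    if len(Q)>10: print(np.median(Q[:,2]),least_squares(lambda a:np.hypot(Q[:,0]-a[0],Q[:,1]-a[1])-.0375,[.576,.418],loss='soft_l1',f_scale=.002).x,Q.min(0),Q.max(0))
im=cv2.imread('pics/w4.png'); t=cv2.imread('pics/t4.png')[190:270,190:290]
cv2.imwrite('pics/v4.png',np.vstack([im[:, :],cv2.resize(t,(200,160))[:,:].repeat(1,0) if 0 else cv2.copyMakeBorder(cv2.resize(t,(240,192),interpolation=2),0,0,0,400,0)]))
```

```text
[0.49445161 0.3674888  0.17409719] [ 3.14123583e+00  4.18829424e-04 -1.98615230e-04]
w4 1894
0.09631682959044086 [0.57619686 0.41804512] [0.53608428 0.37847789 0.09000514] [0.61613384 0.45836137 0.09896955]
s4 73
0.09373494984286146 [0.57349227 0.41696049] [0.53463896 0.37655052 0.09012209] [0.61376342 0.45916095 0.10395479]
t4 18
0.09543149836171827 [0.57422322 0.41836556] [0.55977657 0.37924539 0.09069193] [0.61159967 0.40891905 0.10027728]
```

View pics/v4.png

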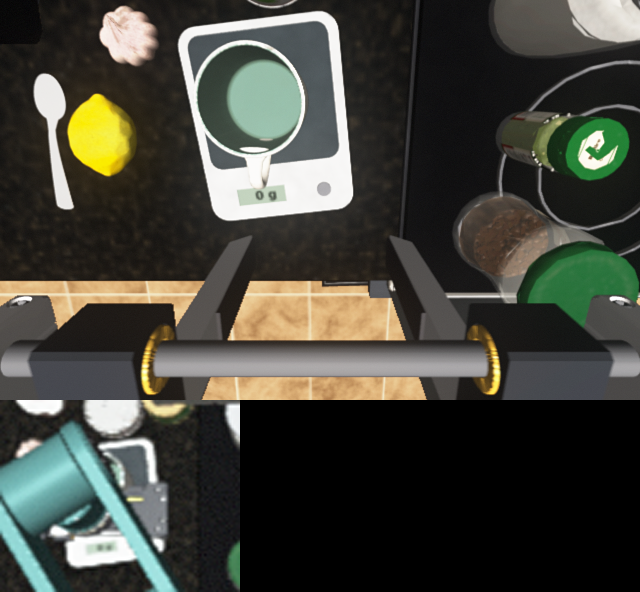

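The mug stands upright on the pan with its rim centred at (250,98), and the button shows at (324,188). I'll measure the button now.

```bash
cat >> h.py <<'E'
def wpix(f,uv,z):
    s=np.load('pics/'+f+'.npz');F=200/np.tan(np.radians(float(s['fov_y']))/2);M=R.from_euler('xyz',s['er']).as_matrix();T=s['T_tool_cam']
    o=s['tp']+M@T[:3,3]; r=[]
    for u,v in uv:
        d=M@T[:3,:3]@np.array([(u-s['cx'])/F,-(v-s['cy'])/F,-1]); r.append(o+d*(z-o[2])/d[2])
    return np.array(r).round(4)
E
python3 - <<'E'
from h import *
print('but',wpix('w4',[(324,188)],.011)); P=wpix('w4',[(180,40),(333,12),(353,205),(215,219)],.006); print(P,P.mean(0))
im=cv2.imread('pics/w4.png');print(wpix('w4',[(190,55),(328,23)],.007))
E
```

```text
but [[0.4901 0.3638 0.011 ]]
[[0.6296 0.4968 0.006 ]
 [0.6528 0.3561 0.006 ]
 [0.4703 0.3331 0.006 ]
 [0.4546 0.4798 0.006 ]] [0.551825 0.41645  0.006   ]
[[0.6167 0.4886 0.007 ]
 [0.6436 0.3606 0.007 ]]
```

Call:
move_arm --deltas '[0, 0, 0, -0.5, 0.4, 0, 1, 0, 0, 0, -0.5, 0.4, 3, 1, 0, 0, 0, -0.5, 0.4, 7, 1, 0, 0, 0, -0.5, 0.4, 11, 1, 0, 0, 0, -0.5, 0.4, 13.5, 1, 0, 0, 0, -0.5, 0.4, 15.2, 1, 0, 0, 0, -0.5, 0.4, 15.2, 1, 0, 0, 0, -0.5, 0.4, 15.2, 1]'

```text
time: 8.95
tool_pos: [0.4912, 0.3644, 0.0228]
ee_rot: [-3.141, -0.0, -0.0]
wrist_force: [-0.7, -0.6, -0.6]
width: 0.0008
finger_force: 0.0
```

Run:
```python
from h import *
o=robot.get_obs(); print(o['tool_pos'],o['ee_rot'],o['wrist_force'],o['width'])
s=snap('wrist','w5'); snap('scene','s5')
cv2.imwrite('pics/v5.png',np.vstack([cv2.imread('pics/w5.png')[100:400],cv2.resize(cv2.imread('pics/s5.png')[170:240,200:340],(560,280),interpolation=2)]) if 0 else cv2.imread('pics/w5.png'))
```

```text
[0.49116022 0.36442153 0.02280302] [-3.14149194e+00 -3.89894492e-04 -2.85296958e-04] [-0.6909985  -0.58718696 -0.60008401] 0.0008024489319400533
```

View pics/v5.png

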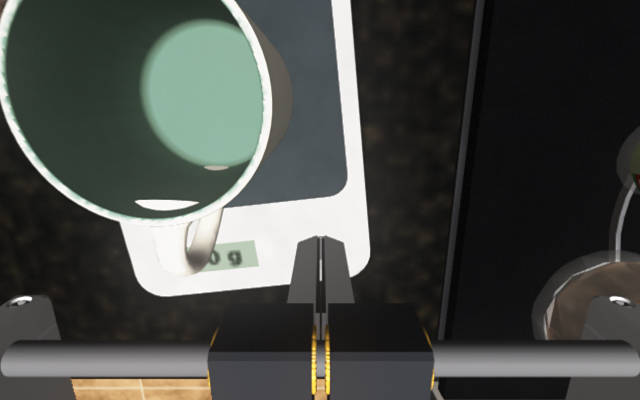

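The closed fingertips, at (320,240), hide the button and stand clear of the mug and its handle.

Call:
move_arm --deltas '[0, 0, 0, -0.2, 0.1, 0.6, 1, 0, 0, 0, -0.2, 0.1, 1.0, 1, 0, 0, 0, -0.2, 0.1, 1.1, 1, 0, 0, 0, -0.2, 0.1, 1.15, 1, 0, 0, 0, -0.2, 0.1, 1.15, 1]'

```text
time: 9.55
tool_pos: [0.4885, 0.3631, 0.0111]
ee_rot: [-3.142, -0.0, -0.0]
wrist_force: [0.4, 0.6, -0.3]
width: 0.0005
finger_force: 0.0
```

Call:
move_arm --deltas '[0, 0, 0, 0, 0, 0.1, 1, 0, 0, 0, 0, 0, 0.2, 1, 0, 0, 0, 0, 0, 0.2, 1]'

```text
time: 9.85
tool_pos: [0.4887, 0.3632, 0.0098]
ee_rot: [-3.141, -0.001, -0.0]
wrist_force: [-1.9, -1.6, 4.5]
width: 0.0002
finger_force: 2.5
```

Contact; a little further.

Call:
move_arm --deltas '[0, 0, 0, 0, 0, 0.1, 1, 0, 0, 0, 0, 0, 0.2, 1, 0, 0, 0, 0, 0, 0.2, 1]'

```text
time: 10.15
tool_pos: [0.4887, 0.3632, 0.0096]
ee_rot: [-3.141, -0.001, -0.0]
wrist_force: [-3.8, -2.3, 11.1]
width: 0.0006
finger_force: 5.9
```

Call:
move_arm --deltas '[0, 0, 0, 0, 0, -1, 1, 0, 0, 0, 0, 0, -5, 1, 0, 0, 0, 0, 0, -10, 1, 0, 0, 0, 0, 0, -15, 1, 0, 0, 0, 0, 2, -19, 1, 0, 0, 0, -1, 6, -20, 1, 0, 0, 0.1, -1, 11, -20, 1, 0, 0, 0.2, -1, 16, -20, 1]'

```text
time: 10.95
tool_pos: [0.4786, 0.2021, 0.2078]
ee_rot: [-3.141, -0.002, -0.203]
wrist_force: [1.6, -0.2, -0.4]
width: 0.0002
finger_force: 0.0
```

Call:
move_arm --deltas '[0, 0, 0.05, 0, 4.8, 0, 1, 0, 0, 0.1, 0, 9.6, 0, 1, 0, 0, 0.1, 0, 14.4, 0, 1, 0, 0, 0.1, 0, 19, 0, 1, 0, 0, 0.14, 0, 24, 0, -1, 0, 0, 0.14, 0, 29, 0, -1, 0, 0, 0.14, 0, 29, 0, -1, 0, 0, 0.14, 0, 29, 0, -1]'

```text
time: 11.75
tool_pos: [0.4206, -0.0821, 0.2068]
ee_rot: [-3.141, -0.0, -0.344]
wrist_force: [0.6, 0.3, 0.5]
width: 0.0291
finger_force: 0.0
```

Run:
```python
from h import *
o=robot.get_obs(); print(o['tool_pos'],o['ee_rot'],o['joint_positions'].round(2))
print(wpix('w1',[(556,165)],.046),wpix('w1',[(523,217),(490,272)],.045))
snap('wrist','w6')
```

```text
[ 0.4206333  -0.08207029  0.2068481 ] [-3.14098949e+00 -1.46242415e-04 -3.43651505e-01] [-0.33 -0.19  1.63  0.    1.7   1.59]
[[ 0.5306 -0.2113  0.046 ]] [[ 0.4756 -0.1886  0.045 ]
 [ 0.4119 -0.1634  0.045 ]]
```

Run:
```python
from h import *
p,d=cloud('w6'); P=p.reshape(-1,3)[d.ravel()>0]
from scipy.optimize import least_squares
P=P[(P[:,0]>.36)&(P[:,0]<.58)&(P[:,1]>-.26)&(P[:,1]<-.13)&(P[:,2]>.02)&(P[:,2]<.06)]
Q=P[(P[:,0]>.49)&(P[:,2]>.042)]; print(len(Q),least_squares(lambda a:np.hypot(Q[:,0]-a[0],Q[:,1]-a[1])-.036,[.527,-.207],loss='soft_l1',f_scale=.002).x,Q.min(0),Q.max(0))
H=P[(P[:,0]<.475)&(P[:,0]>.40)&(P[:,2]>.036)]; print(len(H),np.median(H,0),H.min(0),H.max(0),cv2.fitLine(H[:,:2].astype(np.float32),2,0,.001,.001).ravel())
print(cv2.minAreaRect((H[:,:2]*1000).astype(np.float32)))
```

```text
1127 [ 0.5304979  -0.20781529] [ 0.49234875 -0.24600901  0.04200087] [ 0.55947202 -0.17079735  0.04964366]
1297 [ 0.44220922 -0.17581211  0.04503827] [ 0.40019997 -0.19559576  0.03635899] [ 0.4749558  -0.15331372  0.04802579] [ 0.9377574  -0.34729114  0.4414329  -0.17568946]
((437.534912109375, -175.2796173095703), (16.79097557067871, 84.13479614257812), 69.73896026611328)
```

View pics/w6.png

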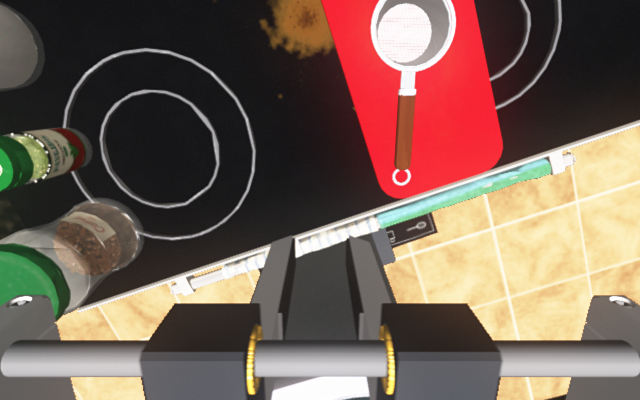

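The sieve's rim is at (413,25) and the wooden handle runs from (408,95) to (402,165), clear of obstacles.

Call:
move_arm --deltas '[0, 0, 0, 3.5, 4, 3, -1, 0, 0, 0.008, 7.2, 8.1, 6, -1, 0, 0, 0.008, 7.2, 8.1, 10, -1, 0, 0, 0.008, 7.2, 8.1, 12, -1, 0, 0, 0.008, 7.2, 8.1, 14, -1, 0, 0, 0.008, 7.2, 8.1, 14, -1]'

```text
time: 12.4
tool_pos: [0.46, -0.1784, 0.0632]
ee_rot: [-3.14, 0.008, -0.345]
wrist_force: [-0.6, -0.7, 0.3]
width: 0.0806
finger_force: 0.0
```

Call:
move_arm --deltas '[0, 0, 0, 0, 0, 2, -1, 0, 0, 0, 0, 0, 3.5, -1, 0, 0, 0, 0, 0, 4.4, -1, 0, 0, 0, 0, 0, 4.7, -1, 0, 0, 0, 0, 0, 4.7, -1, 0, 0, 0, 0, 0, 4.7, -1]'

```text
time: 13.0
tool_pos: [0.4625, -0.1816, 0.0211]
ee_rot: [3.141, -0.002, -0.348]
wrist_force: [0.0, -0.6, 1.5]
width: 0.0939
finger_force: 0.0
```

Call:
move_arm --deltas '[0, 0, 0, 0, 0.15, 0, 0.2, 0, 0, 0, 0, 0.15, 0, 0.5, 0, 0, 0, 0, 0.15, 0, 0.6, 0, 0, 0, 0, 0.15, 0, 1, 0, 0, 0, 0, 0.15, 0, 1, 0, 0, 0, 0, 0.15, 0, 1, 0, 0, 0, 0, 0.15, 0, 1, 0, 0, 0, 0, 0.15, 0, 1]'

```text
time: 13.8
tool_pos: [0.4611, -0.1829, 0.02]
ee_rot: [3.142, 0.0, -0.348]
wrist_force: [-0.2, -0.1, 1.2]
width: 0.0334
finger_force: 0.0
```

Call:
move_arm --deltas '[0, 0, 0, 0, 0, -0.5, 1, 0, 0, 0, 0, 0, -2, 1, 0, 0, 0, 0, 0, -5, 1, 0, 0, 0, 0, 0, -9, 1, 0, 0, 0, 0, 0, -13, 1, 0, 0, 0, 0, 0, -17, 1, 0, 0, 0, 0, 0, -20, 1, 0, 0, 0, 0, 0, -20, 1]'

```text
time: 14.6
tool_pos: [0.4633, -0.184, 0.2258]
ee_rot: [3.14, -0.011, -0.348]
wrist_force: [1.5, -0.4, -1.4]
width: 0.0153
finger_force: 30.0
```

```bash
cat >> h.py <<'E'
def sieve(f):
    p,d=cloud(f); s=np.load('pics/'+f+'.npz'); M=R.from_euler('xyz',s['er']).as_matrix()
    t=(p.reshape(-1,3)-s['tp'])@M; t=t[d.ravel()>0]
    Q=t[(t[:,0]>.02)&(t[:,0]<.13)&(abs(t[:,1])<.05)&(t[:,2]>-.04)&(t[:,2]<.04)]
    return Q
E
python3 - <<'E'
from h import *
s=snap('wrist','w7'); o=s['obs']; print(o['tool_pos'],o['ee_rot'],o['width'],o['finger_force'],o['wrist_force'])
Q=sieve('w7'); print(len(Q),Q.min(0),Q.max(0))
print(np.histogram(Q[:,2],20))
E
```

```text
[ 0.46327122 -0.18403594  0.22577127] [ 3.13998021 -0.01058498 -0.34812061] 0.0152969613760835 29.998691082000732 [ 1.52383339 -0.38571898 -1.37207861]
18929 [ 0.02007545 -0.03782855 -0.00547571] [0.11205361 0.03668153 0.03488659]
(array([ 676, 2241, 1740, 1136,  946,  601,  499,  502,  518,  452,  440,
        438,  399,  394,  366,  365,  365,  623, 4743, 1485]), array([-0.00547571, -0.00345759, -0.00143948,  0.00057864,  0.00259675,
        0.00461487,  0.00663298,  0.0086511 ,  0.01066921,  0.01268733,
        0.01470544,  0.01672356,  0.01874167,  0.02075979,  0.0227779 ,
        0.02479602,  0.02681413,  0.02883225,  0.03085036,  0.03286848,
        0.03488659]))
```

View pics/w7.png

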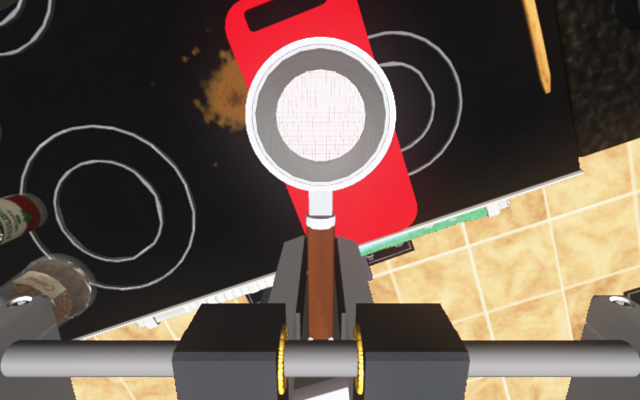

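The sieve is level, with its rim centred at (320,113). It was caught only by the fingertips, at the top of the handle, because the fingers were still closing when I lifted. I'll set it back down and regrasp.

Call:
move_arm --deltas '[0, 0, 0, 0, 0, 3, 1, 0, 0, 0, 0, 0, 7, 1, 0, 0, 0, 0, 0, 11, 1, 0, 0, 0, 0, 0, 14, 1, 0, 0, 0, 0, 0, 16.3, 1, 0, 0, 0, 0, 0, 17.5, 1, 0, 0, 0, 0, 0, 18, 1, 0, 0, 0, 0, 0, 18, 1]'

```text
time: 15.45
tool_pos: [0.4607, -0.1826, 0.0398]
ee_rot: [-3.141, 0.001, -0.348]
wrist_force: [-0.1, 0.6, 2.7]
width: 0.0155
finger_force: 30.0
```

Run:
```python
from h import *
s=snap('wrist','w8'); o=s['obs']; print(o['tool_pos'],o['ee_rot'],o['wrist_force'])
Q=sieve('w8'); print(np.percentile(Q[:,2],[1,5,90,99])); print(wpix('w8',[(320,113)],.046))
```

```text
[ 0.46069111 -0.18258054  0.03980385] [-3.14127684e+00  1.20921075e-03 -3.48116505e-01] [-0.06681196  0.63499438  2.70353749]
[-0.01045431 -0.00867303  0.03121329  0.03213607]
[[ 0.5337 -0.2083  0.046 ]]
```

Call:
move_arm --deltas '[0, 0, 0, 0, 0, 0, 0.3, 0, 0, 0, 0, 0, 0, 0.3, 0, 0, 0, 0, 0, 0, 0.3, 0, 0, 0, 0, 0, 0, 0.3, 0, 0, 0, 0, 0, 0.7, 0.3, 0, 0, 0, 0, 0, 1.4, 0.3, 0, 0, 0, 0, 0, 2.0, 0.3, 0, 0, 0, 0, 0, 2.0, 0.3]'

```text
time: 16.3
tool_pos: [0.46, -0.1823, 0.0183]
ee_rot: [-3.141, 0.003, -0.348]
wrist_force: [0.0, -0.0, -0.4]
width: 0.0328
finger_force: 0.0
```

Call:
move_arm --deltas '[0, 0, 0, 0, 0, 0, 1, 0, 0, 0, 0, 0, 0, 1, 0, 0, 0, 0, 0, 0, 1, 0, 0, 0, 0, 0, 0, 1, 0, 0, 0, 0, 0, 0, 1, 0, 0, 0, 0, 0, 0, 1]'

```text
time: 16.9
tool_pos: [0.4614, -0.183, 0.0203]
ee_rot: [3.141, -0.001, -0.348]
wrist_force: [0.1, -0.1, 0.8]
width: 0.0156
finger_force: 30.0
```

Call:
move_arm --deltas '[0, 0, 0, 0, 0, -0.5, 1, 0, 0, 0, 0, 0, -2, 1, 0, 0, 0, 0, 0, -5, 1, 0, 0, 0, 0, 0, -9, 1, 0, 0, 0, 0, 0, -13, 1, 0, 0, 0, 0, 0, -17, 1, 0, 0, 0, 0, 0, -20, 1, 0, 0, 0, 0, 0, -20, 1]'

```text
time: 17.7
tool_pos: [0.4632, -0.184, 0.2257]
ee_rot: [3.14, -0.01, -0.348]
wrist_force: [0.3, -0.1, -1.9]
width: 0.0154
finger_force: 30.0
```

```bash
cat >> h.py <<'E'
def rim(f):
    s=np.load('pics/'+f+'.npz'); p,d=cloud(f); M=R.from_euler('xyz',s['er']).as_matrix()
    t=(p.reshape(-1,3)-s['tp'])@M; t=t[d.ravel()>0]
    Q=t[(t[:,0]>.025)&(t[:,0]<.13)&(abs(t[:,1])<.045)&(t[:,2]>-.036)&(t[:,2]<.02)]
    # mesh bottom plane and rim circle
    B=Q[(Q[:,2]>.0)]; zb=np.median(B[B[:,2]>np.percentile(B[:,2],40)][:,2]); B=B[abs(B[:,2]-zb)<.004]
    c,*_=np.linalg.lstsq(np.c_[B[:,:2],np.ones(len(B))],B[:,2],rcond=None)
    Rm=Q[(Q[:,2]<zb-.031)&(Q[:,0]>.03)]
    from scipy.optimize import least_squares
    r=least_squares(lambda a:np.hypot(Rm[:,0]-a[0],Rm[:,1]-a[1])-a[2],[.072,0,.036],loss='soft_l1',f_scale=.002).x
    cr,*_=np.linalg.lstsq(np.c_[Rm[:,:2],np.ones(len(Rm))],Rm[:,2],rcond=None)
    print('mesh n',len(B),'z',zb,'slope',c[:2],'ctr',(B.min(0)+B.max(0))/2,'rim n',len(Rm),r,'slope',cr[:2],'z',np.median(Rm[:,2]))
    print('world slope fix: tool z in world',M[:,2])
E
python3 - <<'E'
from h import *
s=snap('wrist','w9'); o=s['obs']; print(o['tool_pos'],o['ee_rot'],o['wrist_force'],o['finger_force'])
rim('w9')
E
```

```text
[ 0.46315497 -0.18402742  0.22572627] [ 3.13995253 -0.0103027  -0.34822086] [ 0.29990789 -0.09789267 -1.8979131 ] 29.99785602092743
mesh n 8840 z 0.008632814863394726 slope [ 0.0032051  -0.00025953] ctr [ 0.07547178 -0.00073039  0.00795267] rim n 6812 [ 0.0756959  -0.00062316  0.03469368] slope [0.00114013 0.00116785] z -0.02576946543165085
world slope fix: tool z in world [ 0.00912451 -0.00505716 -0.99994558]
```

Call:
move_arm --deltas '[0, 0, -0.02, -0.8, -2.3, 0, 1, 0, 0, -0.06, -2.1, -6.2, 0, 1, 0, 0, -0.1, -3.6, -10.7, 0, 1, 0, 0, -0.15, -5.1, -15.2, 0, 1, 0, 0, -0.2, -6.5, -19.7, 0, 1, 0, 0, -0.25, -8, -24.2, 0, 1, 0, 0, -0.3, -9.5, -28.7, 0, 1, 0, 0, -0.34, -10.8, -32.7, 0, 1]'

```text
time: 18.55
tool_pos: [0.4693, 0.1633, 0.2169]
ee_rot: [3.141, 0.005, -0.006]
wrist_force: [0.2, -0.6, -1.6]
width: 0.0157
finger_force: 30.0
```

Run:
```python
from h import *
o=robot.get_obs(); print(o['tool_pos'],o['ee_rot'],o['joint_positions'].round(2))
y=o['ee_rot'][2]; d=np.array([.502,.403])-o['tool_pos'][:2]; c,s=np.cos(y),np.sin(y); print('tx,ty cm',100*(c*d[0]+s*d[1]),100*(s*d[0]-c*d[1]),'turn',y-.2)
```

```text
[0.46934108 0.16327765 0.21688285] [ 3.14050166  0.0051241  -0.00556959] [ 0.22 -0.03  1.47  0.    1.71  1.8 ]
tx,ty cm 3.132326442866953 -23.990052358637993 turn -0.2055695911175291
```

Call:
move_arm --deltas '[0, 0, -0.03, 0.4, -4, 0, 1, 0, 0, -0.07, 1, -8.5, 0, 1, 0, 0, -0.12, 1.6, -13, 0, 1, 0, 0, -0.16, 2.3, -17.5, 0, 1, 0, 0, -0.2, 2.9, -21.5, 0, 1, 0, 0, -0.2, 3.1, -23.5, 0, 1, 0, 0, -0.2, 3.1, -23.8, 0, 1, 0, 0, -0.2, 3.1, -23.8, 0, 1]'

```text
time: 19.35
tool_pos: [0.5032, 0.3986, 0.217]
ee_rot: [3.139, 0.005, 0.192]
wrist_force: [0.4, -0.9, -0.2]
width: 0.0157
finger_force: 30.0
```

Run:
```python
from h import *
s=snap('wrist','w10');o=s['obs']; print(o['tool_pos'],o['ee_rot'],o['qvel'].round(3),o['joint_positions'].round(2)); rim('w10')
```

```text
[0.50315585 0.39856769 0.21702905] [3.13903698 0.00466151 0.19243721] [-0.027 -0.032  0.002 -0.006  0.003 -0.001] [ 0.58  0.3   1.1  -0.    1.75  1.96]
mesh n 8822 z 0.00868989860023697 slope [ 0.00341826 -0.00019076] ctr [0.07579108 0.00025103 0.0079729 ] rim n 6793 [0.07582184 0.0001145  0.03470289] slope [0.00173209 0.00071975] z -0.025710672294423
world slope fix: tool z in world [-0.00408666 -0.00340001 -0.99998587]
```

View pics/w10.png

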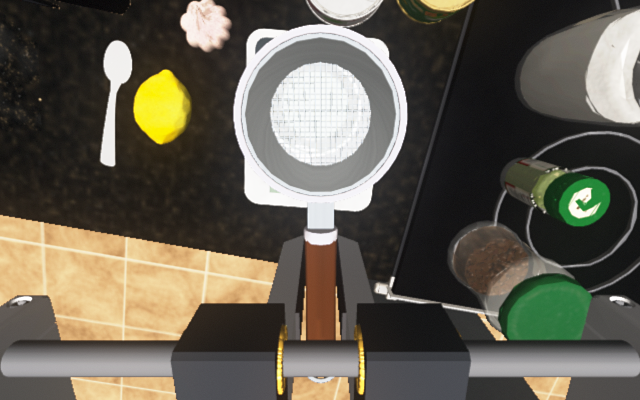

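The sieve is level and centred at (320,113), over the scale and clear of the jars. Next I descend.

Call:
move_arm --deltas '[0, 0, 0, 0, -0.3, 2, 1, 0, 0, 0, 0, -0.3, 4, 1, 0, 0, 0, 0, -0.3, 6, 1, 0, 0, 0, 0, -0.3, 7.5, 1, 0, 0, 0, 0, -0.3, 8.3, 1, 0, 0, 0, 0, -0.3, 8.5, 1, 0, 0, 0, 0, -0.3, 8.5, 1, 0, 0, 0, 0, -0.3, 8.5, 1]'

```text
time: 20.2
tool_pos: [0.5041, 0.4023, 0.1363]
ee_rot: [-3.141, -0.002, 0.192]
wrist_force: [-0.0, -0.7, 0.2]
width: 0.0158
finger_force: 30.0
```

Run:
```python
from h import *
s=snap('wrist','w11');o=s['obs']; print(o['tool_pos'],o['ee_rot'],o['qvel'].round(3),o['wrist_force']); rim('w11')
snap('scene','s11'); p,d=cloud('s11')
im=cv2.imread('pics/s11.png')
cv2.imwrite('pics/v11.png',cv2.resize(im[120:260,180:340],(800,700))[:600])
```

```text
[0.50414654 0.40228008 0.13634682] [-3.14082531e+00 -2.16993612e-03  1.91670743e-01] [ 0.003 -0.    -0.006 -0.     0.001  0.001] [-7.46905511e-04 -7.48264388e-01  1.50671376e-01]
mesh n 8835 z 0.008681467501044355 slope [0.0026989  0.00055951] ctr [ 7.58065523e-02 -9.81470543e-06  7.84778709e-03] rim n 6788 [0.07580773 0.00011356 0.0347018 ] slope [0.00158339 0.00022577] z -0.02572499050046681
world slope fix: tool z in world [ 0.00198402  0.00116666 -0.99999735]
```

View pics/v11.png

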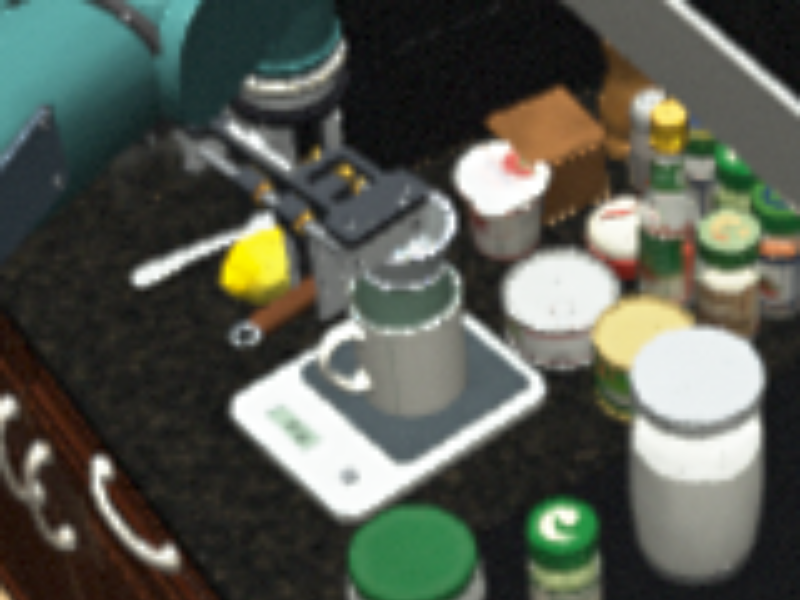

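The sieve hovers level, squarely above the mug, and the mug stands mid-pan in the crop at about (408,340). Now the last 1.35 cm down.

Call:
move_arm --deltas '[0, 0, 0, -0.1, -0.1, 0.5, 1, 0, 0, 0, -0.1, -0.1, 1.0, 1, 0, 0, 0, -0.1, -0.1, 1.3, 1, 0, 0, 0, -0.1, -0.1, 1.35, 1, 0, 0, 0, -0.1, -0.1, 1.35, 1, 0, 0, 0, -0.1, -0.1, 1.35, 1, 0, 0, 0, -0.1, -0.1, 1.35, 1, 0, 0, 0, -0.1, -0.1, 1.35, 1]'

```text
time: 21.1
tool_pos: [0.5025, 0.4029, 0.1217]
ee_rot: [-3.141, -0.0, 0.192]
wrist_force: [0.5, 0.0, -1.6]
width: 0.0157
finger_force: 30.0
```

Run:
```python
from h import *
s=snap('wrist','w12');o=s['obs']; print(o['tool_pos'],o['ee_rot'],o['qvel'].round(3),o['wrist_force']); rim('w12')
snap('scene','s12'); p,d=cloud('s12');P=p.reshape(-1,3)[d.ravel()>0]
P=P[np.hypot(P[:,0]-.575,P[:,1]-.418)<.05]
print(np.histogram(P[:,2],np.arange(0,.18,.008)))
Q=P[(P[:,2]<.085)&(P[:,2]>.02)];from scipy.optimize import least_squares
print('mug wall',len(Q),least_squares(lambda a:np.hypot(Q[:,0]-a[0],Q[:,1]-a[1])-.04,[.575,.418],loss='soft_l1',f_scale=.002).x)
Q=P[(P[:,2]<.147)&(P[:,2]>.12)&(P[:,0]>.55)];print('sieve',len(Q),Q.min(0),Q.max(0))
```

```text
[0.50248743 0.40285486 0.12170239] [-3.14149072e+00 -3.86356832e-04  1.91756075e-01] [-0.001 -0.001  0.001  0.002 -0.001 -0.001] [ 0.50413744  0.00205379 -1.55930943]
mesh n 8832 z 0.00867480617121757 slope [ 0.00379286 -0.00041558] ctr [7.55400764e-02 7.36088670e-06 7.98618781e-03] rim n 6777 [0.07580811 0.00011531 0.03470346] slope [0.00149304 0.00045359] z -0.025717483713853444
world slope fix: tool z in world [ 3.59847973e-04  1.73701023e-04 -9.99999920e-01]
(array([33, 90, 36, 41, 53, 58, 51, 43, 45, 46, 38, 48, 21, 10, 38, 25, 26,
       25, 28,  1,  0,  0]), array([0.   , 0.008, 0.016, 0.024, 0.032, 0.04 , 0.048, 0.056, 0.064,
       0.072, 0.08 , 0.088, 0.096, 0.104, 0.112, 0.12 , 0.128, 0.136,
       0.144, 0.152, 0.16 , 0.168, 0.176]))
mug wall 373 [0.57309263 0.4186297 ]
sieve 78 [0.55064083 0.3814237  0.12033739] [0.6108791  0.43263803 0.14684935]
```

```bash
python3 -c "
from bench import robot
print(robot.close_job())"
```

```text
the job is handed in; nothing more can be done
None
```

The job is handed in at 21 s: the mug stands in the middle of the pan, tare was pressed with about 11 N, and the sieve is held level about 14 mm above the rim, centred within about 2 mm by my measurements; its first grasp was poor, so I set it down on the board and regripped it before crossing the jars.

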